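# Clip the temperature loggers onto the cheese moulds

## Task

Hook one of the two clip-on temperature loggers onto the steel stub of each filled cheese mould: squeeze its plunger to push the hook out, lay the open hook squarely over the bare rod between mould and knob, and let go so that the spring clamps the rod. Either logger may go to either mould; do not drop a logger, or push the other things on the bench about.

Things in the scene. Friction and masses are not known exactly. Their poses are not given: they have to be found in the camera images.
- logger_a_grip (a point): Grip centre of clip-on logger a, between its two upright plates. Axes: x along the barrel to the hook, z up out of the dock, y across. Logger: white barrel 59x20x20 mm, white finger plate, grey sprung thumb plate behind, steel hook at the nose, 65 g. Starts in its dock nose up 30 deg, x roughly away from the robot, grip 123 mm above the table. Lifts out along its +z (15 mm frees it)
- logger_b_grip (a point): Same point and axes on logger b, a twin. Sizes in the grip frame, mm, plunger out: barrel x -4 to 55, z -37 to -17, flat nose at x 55; finger plate x 22 to 27, y +-16, z -43 to 17, its foot in a slot of the dock; thumb plate x -27 to -22, y +-13, z -35 to 17. Grip the plates' outer faces (54 mm wide) above the barrel's top (z -17); 28 mm of barrel lies between finger plate and nose
- logger_a_hook (a joint): Plunger and hook travel of logger a, m: 0 plunger out, 0.018 fully squeezed. Squeezing the plates together (54 to 36 mm wide) pushes thumb plate and hook towards +x; the spring takes 6 N to start, 12 N fully in. In the dock the finger plate cannot slide back, so squeeze fully after lifting out. About 0.007 when a stub is held
- logger_b_hook (a joint): The same for logger b. The hook, in the grip frame, mm: a bar out of the nose at z -24 to -19, turned down into a finger 12 wide and 5 thick that reaches to z -42.5, open towards -z; gap from nose to hook finger 3 with the plunger out, 21 fully squeezed. As the plates open both ways, nose and hook close on the rod
- logger_a_mouth (a point): Point fixed to logger a's barrel where the axis of a caught rod lies: +60 mm x, -32 mm z from its grip point, same axes. With the hook fully out the gap's middle is 5.5 mm further along x
- logger_b_mouth (a point): Point fixed to logger b's barrel where the axis of a caught rod lies: +60 mm x, -32 mm z from its grip point, same axes. With the hook fully out the gap's middle is 5.5 mm further along x
- mould_a_stub (a point): Middle of the stub of fixed mould a: a level steel rod, 10 mm diameter, along this y axis (z up, x roughly away from the robot), 135 mm above the table, bare 26 mm either way; at its +y end a knob 18 mm across, at the other the mould: a white upright cylinder 106 mm across, 155 high, axis 82 mm from here to -y, with a cup 66 across on top, up to 190 mm
- mould_b_stub (a point): Middle of the stub of fixed mould b: a level steel rod, 10 mm diameter, along this y axis (z up, x roughly away from the robot), 135 mm above the table, bare 26 mm either way; at its -y end a knob 18 mm across, at the other the mould: a white upright cylinder 106 mm across, 155 high, axis 82 mm from here to +y, with a cup 66 across on top, up to 190 mm
- mould_a_guard (a point): Middle of the near lower edge of mould a's fixed steel drip guard: a level plate 66 mm along x, 44 mm along y, 4 mm thick, underside 223 mm above the table and 88 mm above the stub's axis. Its near edge is 14 mm beyond the stub in +x, so a level gripper above the stub meets it: come in leaning back, logger nose up by about 30 degrees. A 12 mm rod at its far end carries it
- mould_b_guard (a point): Middle of the near lower edge of mould b's fixed steel drip guard: a level plate 66 mm along x, 44 mm along y, 4 mm thick, underside 223 mm above the table and 88 mm above the stub's axis. Its near edge is 14 mm beyond the stub in +x, so a level gripper above the stub meets it: come in leaning back, logger nose up by about 30 degrees. A 12 mm rod at its far end carries it
- dock_a: fixed aluminium dock of logger a, 110 x 75 mm foot, up to 130 mm high; origin at table level, 100 mm under the barrel's axis; x axis is the heading of the docked logger
- dock_b: fixed aluminium dock of logger b, 110 x 75 mm foot, up to 130 mm high; origin at table level, 100 mm under the barrel's axis; x axis is the heading of the docked logger
- dish: bystander: open steel bowl, 80 mm across, 32 mm high, loose, origin at the centre of its underside
- puck_l: bystander: white plastic disc, 52 mm across, 30 mm high, loose, origin at the centre of its underside
- hoop_r: bystander: white plastic hoop, 64 mm across, 35 mm high, loose, origin at the centre of its underside
- jar: bystander: amber glass jar, 60 mm across, 85 mm high, loose, origin at the centre of its underside
- cup: bystander: clear plastic cup, 68 mm across, 100 mm high, loose, origin at the centre of its underside
- spray: bystander: white bottle, 56 mm across, 150 mm high, loose, origin at the centre of its underside
- brush_grip (a point): bystander: brush with blue handle lying at the back; handle's middle
Things that resemble listed ones, but are neither listed nor needed, are in the scene too. Leave any green look-alike of the part that bears logger_a_grip alone.

How it is judged:
On the way:
1. one logger is clamped by its hook on a stub, its plunger let go (((value of joint logger_a_hook between 0.0045 and 0.0105 m and angle between the y axis of logger_a_mouth and the y axis of mould_a_stub, either way round below 0.5 rad and x of logger_a_mouth in the frame of mould_a_stub between -0.008 and 0.008 m and y of logger_a_mouth in the frame of mould_a_stub between -0.027 and 0.027 m and z of logger_a_mouth in the frame of mould_a_stub between -0.008 and 0.008 m) or (value of joint logger_a_hook between 0.0045 and 0.0105 m and angle between the y axis of logger_a_mouth and the y axis of mould_b_stub, either way round below 0.5 rad and x of logger_a_mouth in the frame of mould_b_stub between -0.008 and 0.008 m and y of logger_a_mouth in the frame of mould_b_stub between -0.027 and 0.027 m and z of logger_a_mouth in the frame of mould_b_stub between -0.008 and 0.008 m) or (value of joint logger_b_hook between 0.0045 and 0.0105 m and angle between the y axis of logger_b_mouth and the y axis of mould_a_stub, either way round below 0.5 rad and x of logger_b_mouth in the frame of mould_a_stub between -0.008 and 0.008 m and y of logger_b_mouth in the frame of mould_a_stub between -0.027 and 0.027 m and z of logger_b_mouth in the frame of mould_a_stub between -0.008 and 0.008 m) or (value of joint logger_b_hook between 0.0045 and 0.0105 m and angle between the y axis of logger_b_mouth and the y axis of mould_b_stub, either way round below 0.5 rad and x of logger_b_mouth in the frame of mould_b_stub between -0.008 and 0.008 m and y of logger_b_mouth in the frame of mould_b_stub between -0.027 and 0.027 m and z of logger_b_mouth in the frame of mould_b_stub between -0.008 and 0.008 m))), for 0.2 s.
At the end, for the whole second after the job is handed in: Each stub carries one logger, let go, at any pitch: rod between nose and hook (hook travel 4.5 to 10.5 mm), mouth point within 8 mm of the rod's axis in x and z and 27 mm of its middle along it, logger y axis within 0.5 rad of the rod ((((value of joint logger_a_hook between 0.0045 and 0.0105 m and angle between the y axis of logger_a_mouth and the y axis of mould_a_stub, either way round below 0.5 rad and x of logger_a_mouth in the frame of mould_a_stub between -0.008 and 0.008 m and y of logger_a_mouth in the frame of mould_a_stub between -0.027 and 0.027 m and z of logger_a_mouth in the frame of mould_a_stub between -0.008 and 0.008 m) and (value of joint logger_b_hook between 0.0045 and 0.0105 m and angle between the y axis of logger_b_mouth and the y axis of mould_b_stub, either way round below 0.5 rad and x of logger_b_mouth in the frame of mould_b_stub between -0.008 and 0.008 m and y of logger_b_mouth in the frame of mould_b_stub between -0.027 and 0.027 m and z of logger_b_mouth in the frame of mould_b_stub between -0.008 and 0.008 m)) or ((value of joint logger_a_hook between 0.0045 and 0.0105 m and angle between the y axis of logger_a_mouth and the y axis of mould_b_stub, either way round below 0.5 rad and x of logger_a_mouth in the frame of mould_b_stub between -0.008 and 0.008 m and y of logger_a_mouth in the frame of mould_b_stub between -0.027 and 0.027 m and z of logger_a_mouth in the frame of mould_b_stub between -0.008 and 0.008 m) and (value of joint logger_b_hook between 0.0045 and 0.0105 m and angle between the y axis of logger_b_mouth and the y axis of mould_a_stub, either way round below 0.5 rad and x of logger_b_mouth in the frame of mould_a_stub between -0.008 and 0.008 m and y of logger_b_mouth in the frame of mould_a_stub between -0.027 and 0.027 m and z of logger_b_mouth in the frame of mould_a_stub between -0.008 and 0.008 m)))); the robot touches nothing.
It fails at once if a bystander is pushed more than 30 mm (distance of any of dish, puck_l, hoop_r, jar, cup, spray, brush_grip from where it was at the start of the episode above 0.03 m).
It fails at once if a logger is dropped onto the table (height (world z) of any of logger_a_grip, logger_b_grip below 0.035 m).
It also fails if it takes over 64 s, if anything falls off the work surface, if the arm or the gripper's body presses on something with over 40 N, if the wrist force passes 120 N, or if a joint passes its speed limit or range.

## Robot

A 6-joint arm with a two-finger parallel gripper is mounted at the origin on the work surface. World frame = base frame: x ahead of the robot, y to its left, z up, the work surface at z = 0. Lengths are in m, angles in rad, forces in N, time in s.
With the tool pointing down it reaches from about 0.275 to 0.75 m from the base axis. Payload 10.2 kg.
Tool frame: the origin (TCP) lies between the finger pads; the fingertips stand 14 mm ahead of it and the grasp point (between the pads) lies 5 mm behind it; z points along the fingers, y is the direction in which the jaws open and shut (so a half turn about z gives the same grasp; the last joint's range is limited). The gripper opens to 88 mm and grips with 3 to 60 N. Pads are 18 mm wide; open, the fingers measure 123 mm over their backs; the gripper's body (75 mm by 187 mm) begins 45 mm behind the grasp point.
Start: joints at [1.108, 0.313, 1.498, -0, 1.331, -0.223], TCP at [0.125, 0.51, 0.253] pointing down, gripper open.
Joint ranges: [-2.94, 2.94], [-0.97, 2.17], [0.19, 2.56], [-1.23, 4.37], [0.02, 3.11], [-2.88, 2.88]. Speed limits (rad/s): [2.39, 2.39, 3.01, 3.14, 3.14, 3.14].

## Interface

Orientations are given as a 3x3 rotation matrix whose columns are the frame's x, y, z axes.
In Python, from cell import bot gives the robot as it stands.
- The arm moves only by the shell command python3 -m crank 'ROWS'. ROWS is JSON, one flat list of numbers, 5 for each row, row after row: the finger opening in mm, from 0 to 88.1, then the shift along the tool's x, y, z in mm, then the turn about the tool's z in degrees. A call has 1 to 8 rows; each row shifts and turns the commanded pose from where the row before left it, along the tool's axes as they then stand; what a row does not reach is not made up. A row lasts 1/10 s, in which the tool goes at most 50 mm and 8.59 degrees, less where a joint would pass 70% of its speed; a pose out of reach is approached as far as the arm can. A call is refused whole if a number of a shift passes 50 or a number of a turn 8.59, either way. A call with a gripper value outside its range is refused whole. The fingers move at their own pace and stop on an object; the grip force is fixed at half the most. Time passes only in rows, so rows that do not move let the fingers close. It gives the time, the measured TCP pose, the force and the opening at its end, in the units of the state.
- bot.read_state(): the state, without advancing time (a new reading comes with each control period).
- bot.snapshot(name): name is "scene" or "top" or "wrist"; returns a dict with "frame" (400x640x3 uint8, red, green, blue), "mtx" (3x3 intrinsics, pixels), "eye" and "rotation" of the camera in the world; the wrist camera has in their place "T_tool_cam" (4x4, takes a point from camera to tool coordinates, whose origin is the TCP and whose axes are the flange's). Camera axes: x right, y up, looking along -z (the intrinsics and any distortion apply to the point x, -y, -z); pixel columns grow to the right and rows downward; lengths in m; the calibration is good to about 2 mm. A picture is of the moment at which its call begins: read the wrist's pose just before it. There is no depth.
- bot.sign_off(): hands the job in, once; it reports no verdict.
Trained networks look in a picture, given as the dict that the camera call returned (one of the last four; its "shot" number tells which), for a name from the list of things; names that differ only in an ending like _2 or _b are one class to them, and where a whole thing is asked for, a point or a joint stands for the part that bears it (a point fixed in the world has none). Each returns a list of dicts, best first, with "confidence" (0 to 1); they miss things now and then, are a little off and sometimes report something else, mostly with a low value. They report only what shows in the picture. A call takes as long as a camera call. They do not tell look-alikes from the thing itself.
- bot.cut_out(query, picture): "mask" (400x640 bool, what is visible of it) and "uv" ([column, row] in pixels, amid what is visible of it).
- bot.mark_of(query, picture): "uv" ([column, row] in pixels: a listed point, or the origin of a listed thing).
The state is a dict: "time_s": time; "joint_positions": joint angles; "joint_vel": joint speeds; "joint_efforts": joint torques, N m; "tool_pos": TCP position; "eef_rot": TCP orientation; "ft_force": force on the tool from outside, world axes, zero at the start; "wrist_torque": the same for the moment, N m; "finger_gap": finger opening in m.
Only numpy, scipy, OpenCV 4.12 (cv2) and the standard library are available. Lean on these libraries where they do the work, as an engineer would, in place of code of your own. Each camera call takes 0.05 s, during which the arm holds its last target. There are 200 camera calls.

## Working session

There is one attempt and no reset: what is moved stays moved. The work goes in short steps, Python scripts to look and compute and a shell command to move; the robot and the scene stay as the last step left them, time stands still between calls to the robot, and variables do not carry over. Pictures are saved under pics/ and viewed, about 8 in all and at most 12, crops included, and the job is handed in when it is done.

```bash
ls; mkdir -p pics; cat > h.py <<'E'
import numpy as np, cv2
from cell import bot
def save(p,n,s=1): cv2.imwrite(f'pics/{n}.png',cv2.cvtColor(p['frame'],cv2.COLOR_RGB2BGR))
E
python3 - <<'E'
from h import *
import cell
s=bot.read_state()
for k,v in s.items(): print(k,np.round(v,4).tolist())
t=bot.snapshot('top');c=bot.snapshot('scene')
print(t.keys(), t['mtx'],t['eye'],t['rotation'],c['eye'],c['rotation'])
for q in ['logger_a_grip','logger_a_mouth','mould_a_stub','mould_b_stub','mould_a_guard','dock_a']:
  for n,p in (('top',t),('scene',c)):
    print(n,q,[(np.round(d['uv'],1).tolist(),round(d['confidence'],2)) for d in bot.mark_of(q,p)][:5])
im=np.vstack([t['frame'],c['frame']]);save({'frame':t['frame']},'top0');save(c,'scene0')
E
```

```text
pics
time_s 0.0
joint_positions [1.1076, 0.3134, 1.4985, -0.0, 1.331, -0.2234]
joint_vel [-0.0012, -0.0021, -0.0009, 0.0002, -0.0016, -0.0009]
joint_efforts [0.0009, -40.2205, -25.2269, 0.0695, 0.0353, -0.0001]
tool_pos [0.1246, 0.5097, 0.2522]
eef_rot [[-0.9714, 0.2375, -0.0005], [0.2375, 0.9714, -0.0011], [0.0003, -0.0012, -1.0]]
ft_force [-0.4333, 1.1033, -0.2353]
wrist_torque [0.0429, -0.0206, 0.0464]
finger_gap 0.0879
dict_keys(['frame', 'mtx', 'eye', 'rotation', 'shot']) [[389.99779646   0.         317.91867139]
 [  0.         389.99779646 197.2468071 ]
 [  0.           0.           1.        ]] [0.40258858 0.00349739 1.06431135] [[-0.01651924  0.99151213 -0.1289605 ]
 [-0.99975999 -0.01823586 -0.01214172]
 [-0.01439037  0.12872898  0.9915754 ]] [ 1.16882776 -0.30291218  1.01410089] [[ 0.43818549 -0.69284473  0.57267762]
 [ 0.89872462  0.32566743 -0.29365759]
 [ 0.01695667  0.64335597  0.76537936]]
top logger_a_grip [([208.2, 289.4], 0.63), ([446.5, 142.8], 0.59)]
scene logger_a_grip [([354.8, 160.5], 0.74), ([344.8, 202.1], 0.69), ([211.0, 325.0], 0.63)]
top logger_a_mouth [([195.7, 310.4], 0.9), ([279.9, 168.0], 0.78), ([424.7, 145.6], 0.78)]
scene logger_a_mouth [([352.7, 217.1], 0.85), ([357.0, 142.5], 0.82), ([234.5, 311.7], 0.57)]
top mould_a_stub [([149.6, 214.2], 0.83)]
scene mould_a_stub [([422.5, 154.9], 0.89)]
top mould_b_stub [([382.3, 123.8], 0.73), ([501.9, 194.6], 0.72)]
scene mould_b_stub []
top mould_a_guard [([132.9, 202.9], 0.56), ([224.2, 139.0], 0.44)]
scene mould_a_guard [([430.9, 139.8], 0.58), ([419.7, 155.2], 0.54)]
top dock_a [([283.4, 194.2], 0.76), ([365.2, 195.5], 0.74)]
scene dock_a [([278.7, 252.0], 0.92), ([337.0, 229.8], 0.84), ([148.5, 263.0], 0.3)]
```

```bash
python3 -m crank --help 2>&1 | head -30
```

```text
invalid input: not JSON, or not a number
```

View pics/top0.png

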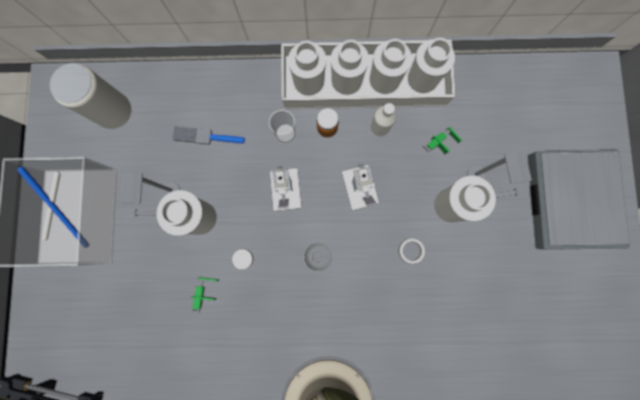

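View pics/scene0.png

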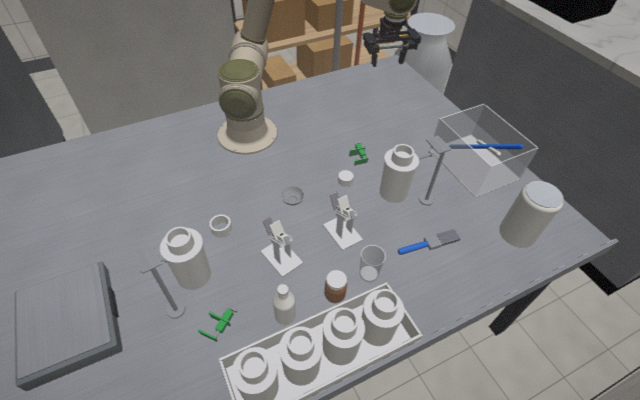

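```bash
cat >> h.py <<'E'
M=np.diag([1,-1,-1.])
def cam(p,st=None):
    if 'eye' in p: return np.array(p['eye']),np.array(p['rotation'])
    T=np.array(p['T_tool_cam']);R=np.array(st['eef_rot']);return R@T[:3,3]+np.array(st['tool_pos']),R@T[:3,:3]
def ray(p,uv,st=None):
    e,R=cam(p,st);d=R@M@np.linalg.solve(np.array(p['mtx']),[uv[0],uv[1],1.]);return e,d/np.linalg.norm(d)
def atz(p,uv,z,st=None):
    e,d=ray(p,uv,st);return e+d*(z-e[2])/d[2]
def proj(p,X,st=None):
    e,R=cam(p,st);c=M@R.T@(np.array(X)-e);u=np.array(p['mtx'])@c;return u[:2]/u[2]
def tri(rs):
    A=sum(np.eye(3)-np.outer(d,d) for e,d in rs);b=sum((np.eye(3)-np.outer(d,d))@e for e,d in rs)
    X=np.linalg.solve(A,b);return X,[np.linalg.norm(np.cross(X-e,d)) for e,d in rs]
H=dict(logger_a_grip=.123,mould_a_stub=.135,mould_b_stub=.135,mould_a_guard=.223,dock_a=0,dish=0,puck_l=0,hoop_r=0,jar=0,cup=0,spray=0,brush_grip=.01,logger_a_mouth=.125)
E
python3 - <<'E'
from h import *
t=bot.snapshot('top');c=bot.snapshot('scene')
for q,z in H.items():
  for n,p in (('top',t),('scene',c)):
    print(n,q,[(np.round(atz(p,d['uv'],z)[:2],3).tolist(),round(d['confidence'],2)) for d in bot.mark_of(q,p)][:5])
E
```

```text
top logger_a_grip [([0.308, 0.276], 0.92), ([0.653, -0.31], 0.75), ([0.527, 0.1], 0.73), ([0.6, 0.106], 0.2)]
scene logger_a_grip [([0.532, 0.116], 0.83), ([0.733, -0.334], 0.68), ([0.398, 0.233], 0.59), ([0.486, -0.24], 0.41)]
top mould_a_stub [([0.488, 0.433], 0.61)]
scene mould_a_stub [([0.49, 0.421], 0.64), ([0.497, -0.243], 0.53)]
top mould_b_stub [([0.52, -0.429], 0.72)]
scene mould_b_stub [([0.517, -0.427], 0.92), ([0.483, 0.429], 0.66)]
top mould_a_guard [([0.511, 0.419], 0.73)]
scene mould_a_guard [([0.497, 0.42], 0.6)]
top dock_a [([0.543, -0.11], 0.97)]
scene dock_a [([0.547, -0.102], 0.97), ([0.551, 0.1], 0.94)]
top dish [([0.385, 0.019], 0.74)]
scene dish [([0.366, 0.034], 0.57)]
top puck_l [([0.381, 0.224], 0.57), ([0.548, 0.106], 0.3)]
scene puck_l [([0.396, 0.22], 0.61), ([0.435, 0.162], 0.39), ([0.551, 0.107], 0.26)]
top hoop_r [([0.393, -0.229], 0.54), ([0.733, -0.011], 0.23)]
scene hoop_r [([0.392, -0.222], 0.68)]
top jar [([0.745, -0.016], 0.73), ([0.548, 0.107], 0.22)]
scene jar [([0.725, -0.008], 0.61)]
top cup [([0.724, 0.116], 0.9), ([0.374, 0.218], 0.36)]
scene cup [([0.72, 0.107], 0.8), ([0.547, 0.099], 0.53)]
top spray [([0.739, -0.162], 0.84)]
scene spray [([0.743, -0.155], 0.87)]
top brush_grip [([0.716, 0.264], 0.76)]
scene brush_grip [([0.706, 0.291], 0.57), ([0.422, -0.451], 0.3)]
top logger_a_mouth [([0.603, 0.107], 0.76), ([0.26, 0.306], 0.7), ([0.645, -0.244], 0.69)]
scene logger_a_mouth [([0.726, -0.283], 0.74), ([0.601, 0.118], 0.59), ([0.337, 0.281], 0.48)]
```

```bash
python3 -m crank '[88,0,0,-50,0, 88,0,0,-50,0, 88,0,0,-50,0]'
```

```text
time_s: 2.4
tool_pos: [0.1245, 0.5096, 0.4048]
eef_rot: [[-0.971, 0.237, -0.0], [0.237, 0.971, -0.0], [0.0, -0.0, -1.0]]
ft_force: [0.1, 1.1, -0.0]
finger_gap: 0.0881
```

```bash
cat >> h.py <<'E'
def rel(target,st=None):
    st=st or bot.read_state();R=np.array(st['eef_rot']);d=R.T@(np.array(target)-np.array(st['tool_pos']))*1000
    print('shift mm',np.round(d,1),'rows>=',int(np.ceil(np.linalg.norm(d)/50)));return d
E
python3 -m crank '[88,0,0,-10,8.5, 88,0,0,-10,8.5, 88,0,0,-10,8.5, 88,0,0,-10,8.5, 88,0,0,-10,8.5, 88,0,0,-10,8.5, 88,0,0,-10,8.5, 88,0,0,-10,8.5]'
python3 - <<'E'
from h import *
rel([.5,.07,.47])
E
```

```text
time_s: 3.2
tool_pos: [0.1247, 0.51, 0.4831]
eef_rot: [[-0.138, 0.99, 0.0], [0.99, 0.138, 0.0], [0.0, 0.0, -1.0]]
ft_force: [-0.3, 0.2, -0.2]
finger_gap: 0.0879
shift mm [-487.4  311.2   13.1] rows>= 12
```

```bash
python3 -m crank '[88,-40,26,1,0, 88,-40,26,1,0, 88,-40,26,1,0, 88,-40,26,1,0, 88,-40,26,1,0, 88,-40,26,1,0]'
python3 -m crank '[88,-40,26,1,0, 88,-40,26,1,0, 88,-40,26,1,0, 88,-40,26,1,0, 88,-40,26,1,0, 88,-40,26,1,0]'
python3 - <<'E'
from h import *
s=bot.read_state();w=bot.snapshot('wrist');save(w,'w1')
print(np.round(s['joint_positions'],3),w['T_tool_cam'])
for q in ['logger_a_grip','logger_a_mouth','dock_a']:
    print(q,[(np.round(atz(w,d['uv'],H[q],s)[:2],3).tolist(),round(d['confidence'],2)) for d in bot.mark_of(q,w)][:5])
E
```

```text
time_s: 3.8
tool_pos: [0.3143, 0.2932, 0.4768]
eef_rot: [[-0.144, 0.99, 0.0], [0.99, 0.144, 0.0], [0.0, 0.0, -1.0]]
ft_force: [0.4, 1.0, -0.3]
finger_gap: 0.0881
time_s: 4.4
tool_pos: [0.5034, 0.078, 0.4708]
eef_rot: [[-0.143, 0.99, 0.0], [0.99, 0.143, 0.0], [-0.0, 0.0, -1.0]]
ft_force: [1.1, -0.9, 0.0]
finger_gap: 0.0877
[-0.077  0.239  1.04   0.     1.862 -0.221] [[ 3.89736723e-04  9.61235997e-01  2.75726688e-01  7.13586852e-02]
 [ 9.99999827e-01 -4.96312536e-04  3.16751417e-04 -5.28346608e-04]
 [ 4.41319476e-04  2.75726517e-01 -9.61236024e-01 -1.32482323e-01]
 [ 0.00000000e+00  0.00000000e+00  0.00000000e+00  1.00000000e+00]]
logger_a_grip [([0.648, -0.255], 0.8), ([0.531, 0.102], 0.73), ([0.691, -0.092], 0.44)]
logger_a_mouth [([0.601, 0.113], 0.74), ([0.639, -0.202], 0.67)]
dock_a [([0.547, -0.103], 0.94), ([0.543, 0.106], 0.9)]
```

View pics/w1.png

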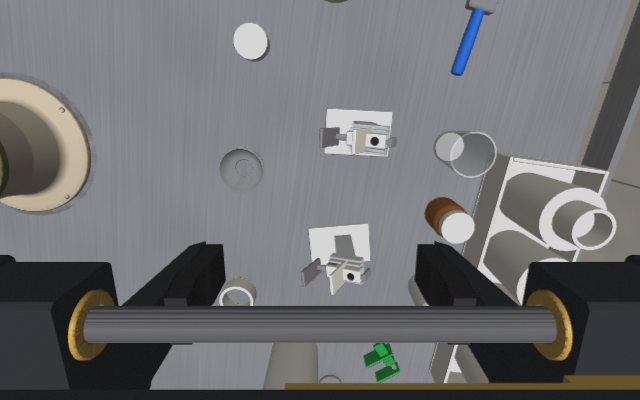

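```bash
python3 -m crank '[88,12,48,0,0, 88,12,48,0,0, 88,12,48,0,0, 88,12,48,0,0, 88,12,48,0,0, 88,12,48,0,0]'
python3 - <<'E'
from h import *
s=bot.read_state();print(np.round(s['joint_positions'],3))
E
python3 -m crank '[88,0,48,0,0, 88,0,48,0,0, 88,0,0,0,0]'
python3 - <<'E'
from h import *
s=bot.read_state();print(np.round(s['joint_positions'],3))
E
```

```text
time_s: 5.2
tool_pos: [0.6907, 0.1692, 0.4244]
eef_rot: [[-0.146, 0.989, 0.037], [0.989, 0.145, 0.01], [0.005, 0.038, -0.999]]
ft_force: [0.3, 1.0, -0.3]
finger_gap: 0.0879
[ 0.073  0.85   0.19   0.008  2.063 -0.068]
time_s: 5.5
tool_pos: [0.7228, 0.1675, 0.3919]
eef_rot: [[-0.145, 0.986, 0.08], [0.989, 0.144, 0.02], [0.008, 0.082, -0.997]]
ft_force: [0.3, 0.7, -0.7]
finger_gap: 0.0879
[ 0.066  0.898  0.19   0.016  1.973 -0.073]
```

```bash
python3 -m crank '[88,0,46,-18,0, 88,0,46,-18,0, 88,0,46,-18,0, 88,0,46,-18,0, 88,0,46,-18,0, 88,0,46,-18,0]'
python3 - <<'E'
from h import *
s=bot.read_state();print(np.round(s['joint_positions'],3))
E
python3 -m crank '[88,0,46,18,0, 88,0,46,18,0, 88,0,46,18,0]'
python3 - <<'E'
from h import *
s=bot.read_state();print(np.round(s['joint_positions'],3))
E
```

```text
time_s: 6.1
tool_pos: [0.7574, 0.1543, 0.4092]
eef_rot: [[-0.145, 0.961, 0.237], [0.989, 0.137, 0.052], [0.018, 0.242, -0.97]]
ft_force: [-1.0, 0.9, -0.0]
finger_gap: 0.0881
[ 0.037  0.883  0.187  0.045  1.829 -0.09 ]
time_s: 6.4
tool_pos: [0.811, 0.1581, 0.3426]
eef_rot: [[-0.146, 0.943, 0.299], [0.989, 0.133, 0.065], [0.021, 0.305, -0.952]]
ft_force: [0.2, 0.8, -0.1]
finger_gap: 0.088
[ 0.036  0.981  0.188  0.054  1.667 -0.094]
```

```bash
python3 -m crank '[88,0,46,-18,0, 88,0,46,-18,0, 88,0,46,-18,0, 88,0,46,-18,0, 88,0,46,-18,0]'
python3 - <<'E'
from h import *
s=bot.read_state();print(np.round(s['joint_positions'],3))
E
```

```text
time_s: 6.9
tool_pos: [0.8111, 0.1479, 0.4131]
eef_rot: [[-0.149, 0.894, 0.423], [0.989, 0.123, 0.087], [0.026, 0.431, -0.902]]
ft_force: [-0.2, -0.9, 1.4]
finger_gap: 0.0878
[ 0.016  0.901  0.186  0.081  1.615 -0.106]
```

```bash
python3 -m crank '[88,0,46,-18,0, 88,0,46,-18,0]'
python3 - <<'E'
from h import *
rel([.42,.06,.37])
E
```

```text
time_s: 7.1
tool_pos: [0.8085, 0.1438, 0.4413]
eef_rot: [[-0.149, 0.871, 0.467], [0.988, 0.118, 0.095], [0.028, 0.476, -0.879]]
ft_force: [0.1, 0.3, -0.0]
finger_gap: 0.088
shift mm [ -26.8 -382.4 -126.9] rows>= 9
```

```bash
python3 -m crank '[88,-3,-43,-14,0, 88,-3,-43,-14,0, 88,-3,-43,-14,0, 88,-3,-43,-14,0, 88,-3,-43,-14,0, 88,-3,-43,-14,0, 88,-3,-43,-14,0]'
python3 -m crank '[88,-3,-43,-14,0, 88,-3,-43,-14,0,88,0,0,0,0]'
python3 - <<'E'
from h import *
s=bot.read_state();w=bot.snapshot('wrist');save(w,'w2')
print(np.round(s['joint_positions'],3))
ax=np.array(s['eef_rot'])
for q in ['logger_a_grip','logger_a_mouth','dock_a']:
    print(q,[(np.round(d['uv'],1).tolist(),np.round(atz(w,d['uv'],H[q],s)[:2],3).tolist(),round(d['confidence'],2)) for d in bot.mark_of(q,w)][:5])
E
```

```text
time_s: 7.8
tool_pos: [0.5501, 0.0868, 0.3954]
eef_rot: [[-0.15, 0.872, 0.466], [0.988, 0.119, 0.096], [0.028, 0.475, -0.879]]
ft_force: [0.8, -0.0, 0.8]
finger_gap: 0.088
time_s: 8.1
tool_pos: [0.4612, 0.0681, 0.3787]
eef_rot: [[-0.15, 0.872, 0.465], [0.988, 0.119, 0.095], [0.028, 0.474, -0.88]]
ft_force: [-0.4, 0.3, 0.3]
finger_gap: 0.088
[-0.204 -0.138  1.74   0.213  1.088 -0.403]
logger_a_grip [([271.7, 150.3], [0.532, 0.105], 0.89)]
logger_a_mouth [([323.1, 150.3], [0.598, 0.11], 0.65), ([304.6, 366.6], [0.609, -0.187], 0.51), ([113.3, 27.2], [0.377, 0.197], 0.34)]
dock_a [([239.5, 276.3], [0.546, -0.101], 0.77), ([249.1, 140.9], [0.544, 0.108], 0.56)]
```

View pics/w2.png

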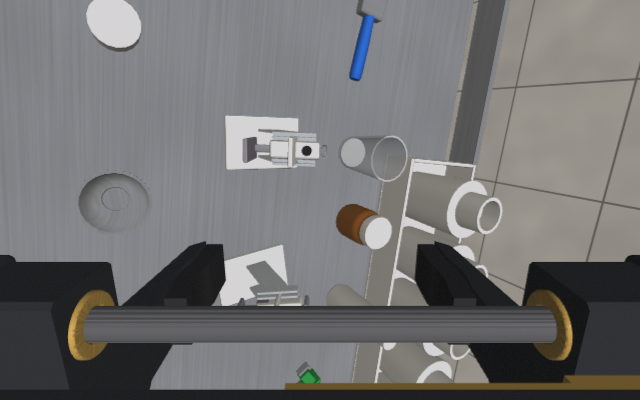

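```bash
python3 - <<'E'
from h import *
tz=np.array(bot.read_state()['eef_rot'])[:,2]
rel(np.array([.531,.104,.123])-.075*tz)
E
```

```text
shift mm [ 18.6 -60.8 184.4] rows>= 4
```

```bash
python3 -m crank '[88,5,-15,46,0, 88,5,-15,46,0, 88,5,-15,46,0, 88,4,-15,46,0, 88,0,0,0,0, 88,0,0,0,0]'
cat >> h.py <<'E'
def look(qs,name):
    s=bot.read_state();w=bot.snapshot('wrist');save(w,name);o={}
    for q in qs:
        o[q]=[(d['uv'],round(d['confidence'],2)) for d in bot.mark_of(q,w)][:4]
        print(q,[(np.round(u).tolist(),np.round(atz(w,u,H[q],s),3).tolist(),c) for u,c in o[q]])
    return s,w,o
E
python3 - <<'E'
from h import *
s,w,o=look(['logger_a_grip','logger_a_mouth'],'w3')
print(s['tool_pos'],proj(w,[.531,.104,.123],s))
E
```

```text
time_s: 8.9
tool_pos: [0.4963, 0.0974, 0.1897]
eef_rot: [[-0.151, 0.873, 0.464], [0.988, 0.12, 0.096], [0.028, 0.473, -0.88]]
ft_force: [-0.3, -0.6, 0.8]
finger_gap: 0.0881
logger_a_grip [([320.0, 223.0], [0.532, 0.102, 0.123], 0.67), ([270.0, 183.0], [0.495, 0.126, 0.123], 0.44)]
logger_a_mouth [([402.0, 210.0], [0.596, 0.111, 0.125], 0.77)]
[0.49625358 0.09744451 0.18972379] [319.4443497  220.12787161]
```

View pics/w3.png

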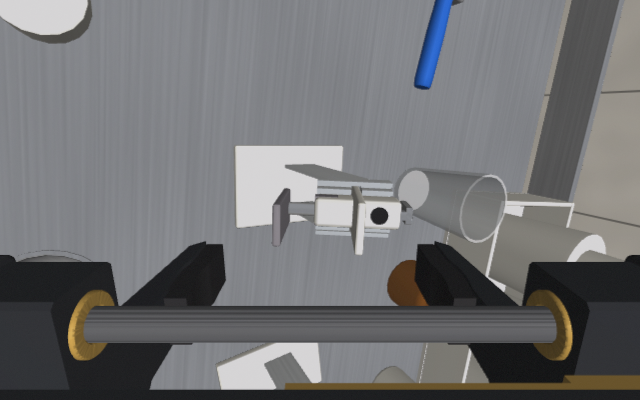

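```bash
python3 - <<'E'
from h import *
tz=np.array(bot.read_state()['eef_rot'])[:,2]
rel(np.array([.532,.1025,.123])-.003*tz)
E
```

```text
shift mm [-1.9 -1.1 74.4] rows>= 2
```

```bash
python3 -m crank '[88,-1,-1,30,0, 88,-1,0,30,0, 88,0,0,14,0, 88,0,0,0,0, 70,0,0,0,0, 60,0,0,0,0, 56,0,0,0,0, 50,0,0,0,0]'
python3 -m crank '[50,0,0,0,0, 50,0,0,0,0]'
python3 - <<'E'
from h import *
s,w,o=look([],'w4')
s=bot.read_state();print(s['ft_force'],s['wrist_torque'])
E
```

```text
time_s: 9.85
tool_pos: [0.5291, 0.1023, 0.1238]
eef_rot: [[-0.15, 0.872, 0.465], [0.988, 0.119, 0.096], [0.028, 0.474, -0.88]]
ft_force: [0.7, -0.2, 0.3]
finger_gap: 0.0581
time_s: 10.05
tool_pos: [0.5308, 0.1023, 0.1249]
eef_rot: [[-0.15, 0.87, 0.469], [0.988, 0.119, 0.095], [0.027, 0.478, -0.878]]
ft_force: [5.8, 3.0, 3.2]
finger_gap: 0.05
[6.12546383 3.46829813 2.91702991] [ 0.39098802 -0.98313513  0.19242856]
```

View pics/w4.png

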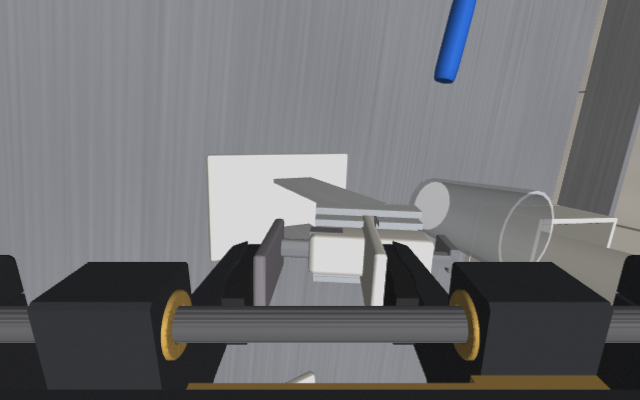

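```bash
python3 -m crank '[49,0,0,-8,0, 49,0,0,-12,0, 48,0,0,-20,0, 48,0,0,-30,0, 48,0,0,-30,0]'
python3 -m crank '[40,0,0,-10,0, 34,0,0,-10,0, 30,0,0,0,0, 30,0,0,0,0]'
python3 - <<'E'
from h import *
s=bot.read_state();print(s['ft_force'],s['wrist_torque'])
s,w,o=look(['logger_a_grip','logger_a_mouth'],'w5')
e,R=cam(w,s);t=bot.snapshot('top')
for q in ['mould_a_stub','mould_b_stub','mould_a_guard']:
    print(q,[(np.round(atz(t,d['uv'],H[q]),3).tolist(),round(d['confidence'],2)) for d in bot.mark_of(q,t)])
save(t,'top5')
E
```

```text
time_s: 10.6
tool_pos: [0.4817, 0.0927, 0.2117]
eef_rot: [[-0.15, 0.873, 0.463], [0.988, 0.119, 0.096], [0.028, 0.472, -0.881]]
ft_force: [0.6, 1.3, 0.4]
finger_gap: 0.0481
time_s: 11.0
tool_pos: [0.4733, 0.0909, 0.2279]
eef_rot: [[-0.15, 0.873, 0.463], [0.988, 0.119, 0.096], [0.029, 0.472, -0.881]]
ft_force: [-0.0, 0.1, -1.3]
finger_gap: 0.0356
[-0.01129385  0.09850399 -1.2935009 ] [-0.1340873   0.35224155 -0.01799914]
logger_a_grip [([296.0, 272.0], [0.515, 0.046, 0.123], 0.57), ([428.0, 37.0], [0.608, 0.236, 0.123], 0.38)]
logger_a_mouth [([424.0, 253.0], [0.646, 0.055, 0.125], 0.84)]
mould_a_stub [([0.494, 0.427, 0.135], 0.89)]
mould_b_stub [([0.525, -0.42, 0.135], 0.67)]
mould_a_guard [([0.508, 0.418, 0.223], 0.7)]
```

View pics/w5.png

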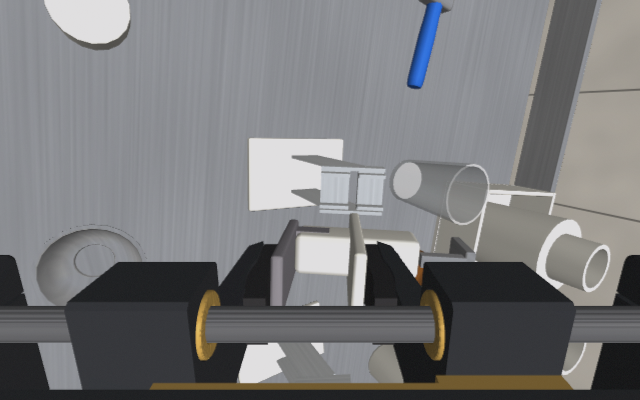

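```bash
python3 - <<'E'
from h import *
s=bot.read_state();w=bot.snapshot('wrist')
R=np.array(s['eef_rot']);P=np.array(s['tool_pos'])
for m in ([0,.0508,.0343],[0,.0563,.0343],[0,-.0092,.0023],[0,.0178,-.0147],[0,-.0178,-.0147]): print(m,proj(w,P+R@m,s))
rel([.375,.39,.30],s)
E
```

```text
[0, 0.0508, 0.0343] [418.42436665 245.03852525]
[0, 0.0563, 0.0343] [429.05219377 245.04247704]
[0, -0.0092, 0.0023] [298.92218417 274.52758981]
[0, 0.0178, -0.0147] [366.97589853 295.80021173]
[0, -0.0178, -0.0147] [273.85459274 295.76048604]
shift mm [312.4 -16.3 -80. ] rows>= 7
```

```bash
python3 -m crank '[30,0,-8,-40,0, 30,0,-8,-40,0, 30,44,0,0,0, 30,45,0,0,0, 30,45,0,0,0, 30,45,0,0,0, 30,45,0,0,0, 30,45,0,0,0]'
python3 -m crank '[30,43,0,0,0, 30,0,0,0,0, 30,0,0,0,0]'
python3 - <<'E'
from h import *
s,w,o=look(['mould_a_stub','mould_a_guard','logger_a_mouth'],'w6');print(s['tool_pos'])
for X in ([.491,.427,.135],[.505,.427,.223]): print(proj(w,X,s))
E
```

```text
time_s: 12.2
tool_pos: [0.381, 0.3492, 0.2993]
eef_rot: [[-0.151, 0.872, 0.465], [0.988, 0.119, 0.096], [0.028, 0.474, -0.88]]
ft_force: [2.0, -0.9, -0.2]
finger_gap: 0.0358
time_s: 12.5
tool_pos: [0.3749, 0.39, 0.2998]
eef_rot: [[-0.152, 0.873, 0.463], [0.988, 0.121, 0.096], [0.027, 0.472, -0.881]]
ft_force: [0.7, -0.8, 0.3]
finger_gap: 0.036
mould_a_stub [([353.0, 165.0], [0.496, 0.425, 0.135], 0.77)]
mould_a_guard [([429.0, 181.0], [0.509, 0.425, 0.223], 0.94), ([424.0, 250.0], [0.517, 0.368, 0.223], 0.3)]
logger_a_mouth [([422.0, 251.0], [0.622, 0.326, 0.125], 0.77), ([54.0, 214.0], [0.259, 0.373, 0.125], 0.63)]
[0.37488342 0.39004471 0.29979434]
[348.93283799 162.67827575]
[425.77270749 177.81268976]
```

View pics/w6.png

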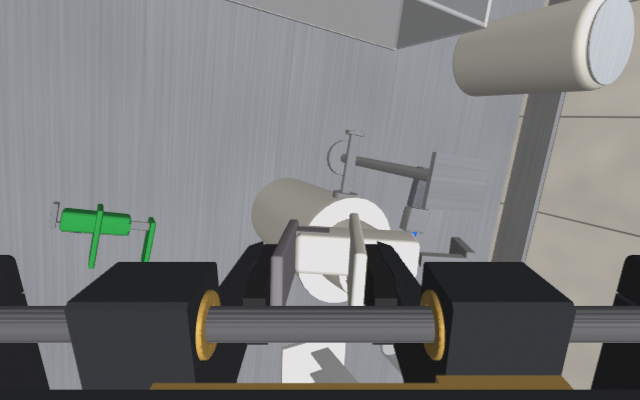

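```bash
python3 - <<'E'
from h import *
im=cv2.imread('pics/w6.png');g=cv2.cvtColor(im,cv2.COLOR_BGR2GRAY)
for r in range(128,202,6): print(r,g[r,332:374].tolist())
E
```

```text
128 [147, 145, 149, 149, 150, 148, 148, 148, 148, 147, 151, 150, 148, 147, 147, 149, 149, 150, 148, 150, 150, 149, 149, 147, 148, 148, 149, 150, 149, 146, 145, 149, 148, 146, 147, 147, 149, 146, 145, 145, 147, 146]
134 [147, 149, 151, 150, 149, 147, 148, 149, 147, 151, 150, 149, 148, 146, 135, 131, 108, 91, 94, 105, 126, 132, 132, 140, 144, 144, 147, 151, 150, 149, 149, 145, 136, 144, 148, 148, 148, 146, 145, 147, 147, 148]
140 [149, 150, 149, 149, 148, 148, 145, 141, 133, 124, 121, 141, 146, 147, 148, 149, 118, 101, 121, 143, 148, 148, 147, 147, 147, 147, 149, 148, 146, 148, 150, 148, 146, 149, 148, 148, 145, 146, 148, 148, 148, 149]
146 [109, 123, 146, 154, 152, 151, 149, 148, 151, 151, 151, 149, 149, 148, 150, 119, 100, 120, 142, 148, 147, 147, 147, 146, 147, 148, 149, 146, 147, 150, 147, 147, 149, 150, 149, 147, 145, 146, 148, 148, 149, 149]
152 [149, 151, 154, 153, 152, 151, 149, 151, 152, 151, 150, 151, 150, 152, 119, 100, 120, 141, 147, 148, 148, 147, 146, 147, 149, 149, 145, 147, 150, 148, 147, 149, 149, 149, 147, 145, 147, 148, 147, 151, 149, 150]
158 [151, 154, 153, 152, 15
[... 966 characters left out ...]
7, 145, 145, 146, 148, 150, 150, 148, 149, 150, 149, 148]
188 [150, 147, 150, 149, 149, 150, 146, 145, 130, 100, 114, 137, 146, 147, 148, 147, 147, 146, 150, 150, 145, 142, 145, 147, 146, 146, 148, 149, 150, 147, 145, 145, 146, 147, 150, 149, 149, 149, 150, 149, 149, 150]
194 [118, 93, 93, 103, 115, 125, 134, 141, 145, 147, 145, 145, 136, 134, 127, 116, 113, 112, 105, 103, 103, 100, 100, 102, 102, 126, 145, 149, 148, 147, 145, 147, 147, 149, 150, 148, 149, 150, 149, 147, 148, 151]
200 [140, 142, 141, 144, 149, 154, 161, 191, 213, 226, 228, 228, 228, 228, 228, 228, 228, 228, 228, 228, 228, 228, 228, 228, 228, 229, 228, 228, 228, 228, 228, 228, 228, 228, 228, 220, 193, 163, 150, 148, 151, 149]
```

```bash
cat >> h.py <<'E'
def place(stub,gap=[0,.0563,.0343],dist=0,off=0):
    """shift so that the gap middle lies dist back (along -tool z) from stub, off = extra along tool x"""
    s=bot.read_state();R=np.array(s['eef_rot'])
    return rel(np.array(stub)-R@(np.array(gap)+[-off,0,dist]),s)
E
python3 - <<'E'
from h import *
s=bot.read_state();w=bot.snapshot('wrist')
a=atz(w,[354,140],.135,s);b=atz(w,[346,188],.135,s);c=atz(w,[350,164.5],.135,s)
print(a,b,c,np.degrees(np.arctan2(*(a-b)[[1,0]]))-90)
g=atz(w,[434,152],.223,s);h=atz(w,[427,208],.223,s);print(g,h,np.degrees(np.arctan2(*(g-h)[[1,0]]))-90)
for d in(.1,.06): place(c,dist=d)
E
```

```text
[0.49511999 0.44733361 0.135     ] [0.49331206 0.40012451 0.135     ] [0.49430435 0.42350998 0.135     ] -2.193133720660583
[0.51096199 0.44540082 0.223     ] [0.51416951 0.40092332 0.223     ] 4.124767216631241
shift mm [ 12.2 -27.1  69.9] rows>= 2
shift mm [ 12.2 -27.1 109.9] rows>= 3
```

```bash
python3 -m crank '[30,6,-14,20,2.5, 30,6,-13,25,2.5, 30,0,0,20,0, 30,0,0,0,0, 30,0,0,0,0]'
python3 - <<'E'
from h import *
s,w,o=look(['mould_a_stub','mould_a_guard'],'w7')
R=np.array(s['eef_rot']);P=np.array(s['tool_pos'])
print(P+R@[0,.0563,.0343],s['finger_gap'],proj(w,P+R@[0,.0563,.0343],s),proj(w,[.494,.425,.135],s))
g=cv2.cvtColor(w['frame'],cv2.COLOR_RGB2GRAY)
place([.494,.425,.135],dist=0.03)
E
```

```text
time_s: 13.25
tool_pos: [0.3806, 0.4047, 0.2316]
eef_rot: [[-0.073, 0.882, 0.465], [0.995, 0.032, 0.096], [0.07, 0.47, -0.88]]
ft_force: [0.4, -0.2, -0.7]
finger_gap: 0.0358
mould_a_stub [([386.0, 186.0], [0.491, 0.426, 0.135], 0.78)]
mould_a_guard [([500.0, 206.0], [0.508, 0.426, 0.223], 0.63)]
[0.44627309 0.40971831 0.22788188] 0.03583087011423571 [429.12815034 244.99019826] [388.91012028 187.01277792]
shift mm [ 4.6 -1.3 76.1] rows>= 2
```

View pics/w7.png

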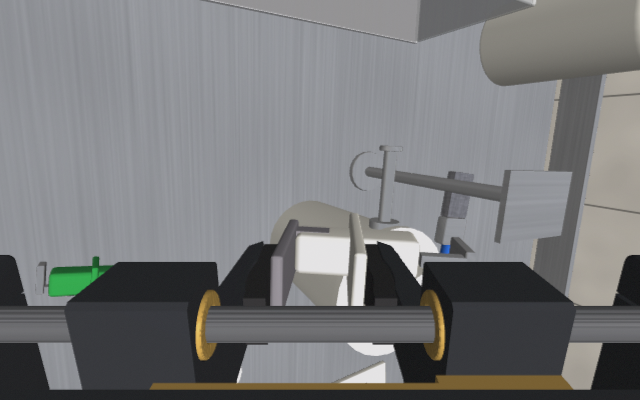

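```bash
python3 -m crank '[30,2,-1,26,0, 30,2,-1,25,0, 30,1,-1,24,0, 30,0,0,0,0, 30,0,0,0,0]'
python3 - <<'E'
from h import *
s,w,o=look(['mould_a_stub','mould_a_guard'],'w8')
R=np.array(s['eef_rot']);P=np.array(s['tool_pos'])
print(s['ft_force'],proj(w,P+R@[0,.0563,.0343],s),proj(w,[.4925,.4255,.135],s))
place([.4925,.4255,.135])
E
```

```text
time_s: 13.9
tool_pos: [0.4121, 0.4172, 0.1648]
eef_rot: [[-0.074, 0.882, 0.465], [0.995, 0.032, 0.096], [0.07, 0.47, -0.88]]
ft_force: [-0.3, 0.3, -0.7]
finger_gap: 0.036
mould_a_stub [([416.0, 223.0], [0.493, 0.426, 0.135], 0.59)]
mould_a_guard []
[-0.31967264  0.31082777 -0.66714882] [429.12744282 244.99141901] [415.53031512 224.72191196]
shift mm [-0.1  0.5 30.7] rows>= 1
```

View pics/w8.png

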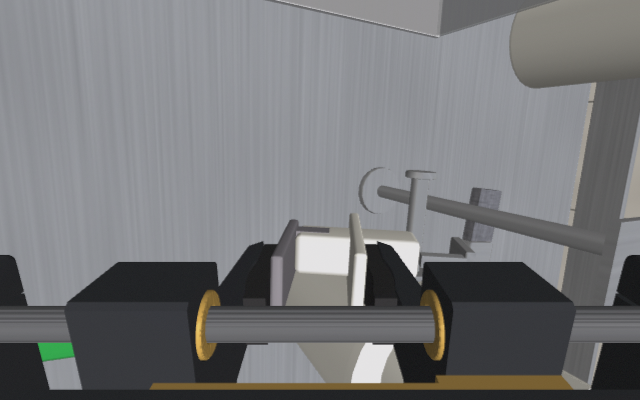

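```bash
python3 -m crank '[30,0,0,12,0, 30,0,0,10,0, 30,0,0,8.5,0, 30,0,0,0,0, 30,0,0,0,0]'
python3 - <<'E'
from h import *
s=bot.read_state();print(s['ft_force'],s['wrist_torque']);place([.4925,.4255,.135])
E
```

```text
time_s: 14.55
tool_pos: [0.4263, 0.42, 0.1366]
eef_rot: [[-0.073, 0.883, 0.464], [0.995, 0.033, 0.095], [0.069, 0.469, -0.881]]
ft_force: [-0.9, -0.1, 0.6]
finger_gap: 0.0358
[-0.87011125 -0.06130775  0.58962792] [-0.1304532   0.28858114  0.04813895]
shift mm [ 0.5  1.6 -1.7] rows>= 1
```

```bash
python3 -m crank '[40,0,0,0,0, 44,0,0,0,0, 47,0,0,0,0, 50,0,0,0,0, 54,0,0,0,0, 60,0,0,0,0, 66,0,0,0,0, 66,0,0,0,0]'
python3 - <<'E'
from h import *
s=bot.read_state();print(s['ft_force'],s['wrist_torque'])
s,w,o=look(['logger_a_grip','logger_a_mouth','mould_a_stub'],'w9')
E
```

```text
time_s: 15.35
tool_pos: [0.4263, 0.4201, 0.137]
eef_rot: [[-0.074, 0.883, 0.464], [0.995, 0.033, 0.096], [0.069, 0.469, -0.88]]
ft_force: [0.4, 0.4, 0.1]
finger_gap: 0.066
[0.39715387 0.42580497 0.06591007] [-0.13298983  0.31110202 -0.04473183]
logger_a_grip [([311.0, 271.0], [0.429, 0.417, 0.123], 0.71)]
logger_a_mouth [([433.0, 249.0], [0.504, 0.419, 0.125], 0.71)]
mould_a_stub [([435.0, 247.0], [0.494, 0.425, 0.135], 0.86)]
```

View pics/w9.png

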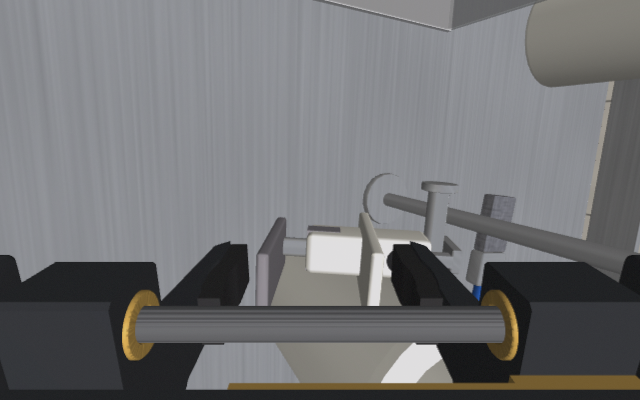

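```bash
python3 -m crank '[66,0,0,-15,0, 66,0,0,-30,0, 66,0,0,-45,0, 75,0,0,-50,-6, 88,0,0,-50,-6]'
python3 - <<'E'
from h import *
s=bot.read_state();tz=np.array(s['eef_rot'])[:,2]
rel(np.array([.533,-.106,.123])-.13*tz,s)
E
```

```text
time_s: 16.05
tool_pos: [0.3364, 0.4012, 0.3067]
eef_rot: [[-0.259, 0.847, 0.464], [0.965, 0.243, 0.097], [-0.031, 0.473, -0.88]]
ft_force: [0.4, 0.8, 0.4]
finger_gap: 0.0798
shift mm [-534.9  -43.5   74.1] rows>= 11
```

```bash
python3 -m crank '[88,-46,-4,0,0, 88,-46,-4,0,0, 88,-46,-4,0,0, 88,-46,-4,0,0, 88,-46,-4,6,0, 88,-46,-4,10,0, 88,-46,-4,12,0, 88,-46,-4,14,0]'
python3 -m crank '[88,-46,-4,16,0, 88,-46,-4,16,0, 88,-46,-4,0,0, 88,-29,0,0,0, 88,0,0,0,0, 88,0,0,0,0]'
python3 - <<'E'
from h import *
s,w,o=look(['logger_a_grip','logger_a_mouth','dock_a'],'w10')
s,w,o=look(['logger_a_grip','logger_a_mouth'],'w10')
print(proj(w,[.533,-.106,.123],s))
E
```

```text
time_s: 16.85
tool_pos: [0.4243, 0.041, 0.2641]
eef_rot: [[-0.256, 0.846, 0.468], [0.966, 0.239, 0.095], [-0.031, 0.476, -0.879]]
ft_force: [1.2, 1.0, 0.3]
finger_gap: 0.0878
time_s: 17.45
tool_pos: [0.4715, -0.1181, 0.2345]
eef_rot: [[-0.256, 0.848, 0.465], [0.966, 0.239, 0.096], [-0.03, 0.474, -0.88]]
ft_force: [-0.4, 0.7, -0.3]
finger_gap: 0.0882
logger_a_grip [([338.0, 357.0], [0.592, -0.254, 0.123], 0.86)]
logger_a_mouth [([321.0, 198.0], [0.53, -0.105, 0.125], 0.29)]
dock_a [([279.0, 168.0], [0.546, -0.103, 0.0], 0.66)]
logger_a_grip [([337.0, 363.0], [0.594, -0.26, 0.123], 0.6)]
logger_a_mouth []
[322.5192938  199.28009905]
```

```bash
python3 - <<'E'
from h import *
s=bot.read_state();w=bot.snapshot('wrist');save(w,'w11')
for d in bot.cut_out('logger_b_grip',w)[:3]:
    m=d['mask'];r,c=np.where(m);print(d['confidence'],d['uv'],m.sum(),c.min(),c.max(),r.min(),r.max())
for d in bot.mark_of('logger_b_grip',w)[:3]+bot.mark_of('logger_b_mouth',w)[:3]: print(d)
for d in bot.cut_out('dock_b',w)[:2]:
    print(d['confidence'],d['uv'],cv2.minAreaRect(np.argwhere(d['mask'])[:,::-1].astype(np.float32)))
cv2.imwrite('pics/w11c.png',cv2.resize(cv2.imread('pics/w11.png')[90:300,200:440],None,fx=3,fy=2.8,interpolation=cv2.INTER_CUBIC))
E
```

```text
0.6 [348.2, 188.0] 2907 286 399 171 226
{'uv': [392.5, 190.6], 'confidence': 0.67}
{'uv': [391.5, 192.7], 'confidence': 0.75}
0.87 [364.0, 6.8] ((350.0, 11.0), (22.0, 66.0), 90.0)
0.73 [299.1, 165.3] ((315.09088134765625, 170.63758850097656), (136.1124725341797, 80.05184936523438), 1.5481576919555664)
```

View pics/w11c.png

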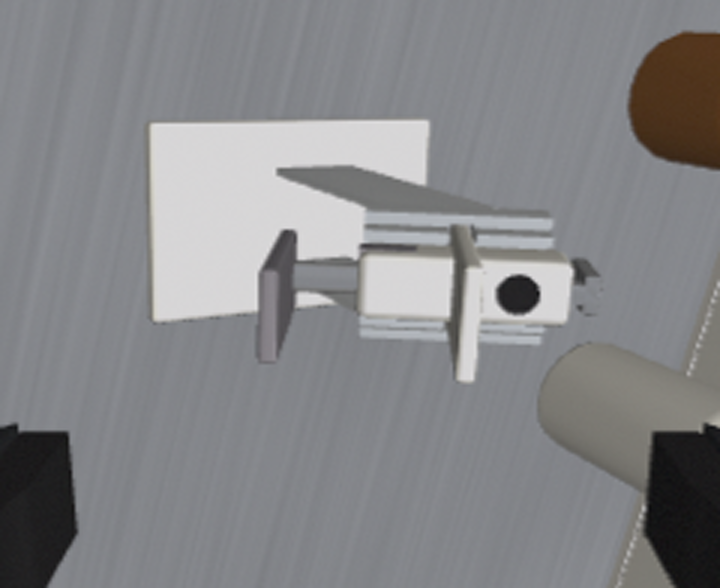

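```bash
python3 - <<'E'
from h import *
from scipy.optimize import least_squares
s=bot.read_state();w=bot.snapshot('wrist')
pts=np.array([[27,-16,17],[-27,-13,17],[55,10,-17],[55,-10,-17]])/1000
obs=np.array([[359,225.7],[286,218.6],[390.7,181],[390.7,206]])
def P(p):
    y,t=p[3],np.radians(30)
    x=np.array([np.cos(y)*np.cos(t),np.sin(y)*np.cos(t),np.sin(t)]);yy=np.array([-np.sin(y),np.cos(y),0]);R=np.c_[x,yy,np.cross(x,yy)]
    return np.array([proj(w,p[:3]+R@q,s) for q in pts])
f=lambda p:np.r_[(P(p)-obs).ravel(),(p[2]-.123)*2000]
r=least_squares(f,[.533,-.106,.123,.25],x_scale=[.01,.01,.01,.1]);print(r.x,np.round(r.fun,1))
tz=np.array(s['eef_rot'])[:,2]
g=np.array([*r.x[:2],.123]);rel(g-.075*tz,s);rel(g-.003*tz,s)
E
```

```text
[ 0.53309526 -0.10531446  0.12298793  0.2427867 ] [-0.4 -0.2 -0.1  0.3  1.3  0.7 -0.8 -0.8 -0. ]
shift mm [ 0.3  2.6 52.6] rows>= 2
shift mm [  0.3   2.6 124.6] rows>= 3
```

```bash
python3 -m crank '[88,0,1,40,1.5, 88,0,1,40,0, 88,0,0.5,30,0, 88,0,0,14.5,0, 70,0,0,0,0, 60,0,0,0,0, 56,0,0,0,0, 50,0,0,0,0]'
python3 -m crank '[50,0,0,0,0, 50,0,0,0,0]'
python3 - <<'E'
from h import *
s=bot.read_state();print(s['ft_force'],s['wrist_torque'])
R=np.array(s['eef_rot']);print(R.T@(np.array([.5331,-.1053,.123])-s['tool_pos'])*1000)
E
python3 -m crank '[49,0,0,-8,0, 49,0,0,-12,0, 48,0,0,-20,0, 48,0,0,-30,0, 48,0,0,-30,0]'
python3 -m crank '[40,0,0,-10,0, 34,0,0,-10,0, 30,0,0,0,0, 30,0,0,0,0]'
python3 - <<'E'
from h import *
s,w,o=look(['logger_b_grip','logger_b_mouth'.replace('_b','_a')][1:],'w12')
for d in bot.mark_of('logger_b_grip',w)[:2]: print(d)
R=np.array(s['eef_rot']);P=np.array(s['tool_pos'])
for m in ([0,.0508,.0343],[0,-.0092,.0023]): print(m,proj(w,P+R@m,s))
for d in bot.cut_out('logger_b_grip',w)[:1]:
    r,c=np.where(d['mask']);print(d['confidence'],d['uv'],c.min(),c.max(),r.min(),r.max())
# compare with held logger a
a=cv2.imread('pics/w5.png').astype(int);b=cv2.imread('pics/w12.png').astype(int)
print(np.abs(a-b)[215:345,270:420].mean(),np.abs(a-b)[215:285,295:420].mean())
E
```

```text
time_s: 18.9
tool_pos: [0.5318, -0.1064, 0.1267]
eef_rot: [[-0.233, 0.854, 0.466], [0.972, 0.214, 0.095], [-0.019, 0.475, -0.88]]
ft_force: [0.2, 0.6, -1.2]
finger_gap: 0.0581
time_s: 19.1
tool_pos: [0.5325, -0.1064, 0.127]
eef_rot: [[-0.233, 0.853, 0.467], [0.972, 0.213, 0.095], [-0.019, 0.476, -0.879]]
ft_force: [2.1, 0.9, 6.3]
finger_gap: 0.0504
[2.0593565  0.89775715 6.31190753] [ 0.30647473 -0.71243264  0.11056996]
[ 0.97757114 -1.12546843  3.89049035]
time_s: 19.6
tool_pos: [0.4842, -0.1155, 0.2142]
eef_rot: [[-0.234, 0.855, 0.463], [0.972, 0.213, 0.096], [-0.017, 0.473, -0.881]]
ft_force: [-0.1, -0.1, 0.2]
finger_gap: 0.0481
time_s: 20.0
tool_pos: [0.476, -0.1174, 0.2305]
eef_rot: [[-0.233, 0.855, 0.463], [0.972, 0.213, 0.096], [-0.016, 0.473, -0.881]]
ft_force: [0.3, 0.0, -1.1]
finger_gap: 0.0357
logger_a_mouth []
{'uv': [298.0, 271.1], 'confidence': 0.8}
[0, 0.0508, 0.0343] [418.33630717 245.0884756 ]
[0, -0.0092, 0.0023] [298.82381374 274.58654225]
0.92 [343.9, 249.6] 270 473 210 305
7.5528547008547005 11.21607619047619
```

```bash
python3 - <<'E'
from h import *
s=bot.read_state();R=np.array(s['eef_rot'])
X=np.array([.52,-.427,.135])-R@[.012,.03,.205];print(X);rel(X,s)
E
```

```text
[ 0.40217499 -0.4648775   0.301588  ]
shift mm [-321.8 -103.7 -130.3] rows>= 8
```

```bash
python3 -m crank '[30,0,-26,-40,0, 30,-10,-26,-35,0, 30,-44,-12,-15,0, 30,-44,-10,-10,0, 30,-45,-10,-10,0, 30,-45,-10,-10,0, 30,-45,-10,-10,0, 30,-45,0,0,0]'
python3 -m crank '[30,-44,0,0,0, 30,0,0,0,0, 30,0,0,0,0]'
python3 - <<'E'
from h import *
s,w,o=look(['mould_b_stub'],'w13');print(s['tool_pos'])
for d in bot.mark_of('mould_b_guard',w)[:2]: print('guard',d, atz(w,d['uv'],.223,s))
print(proj(w,[.52,-.427,.135],s))
u=o['mould_b_stub'][0][0] if o['mould_b_stub'] else proj(w,[.52,-.427,.135],s)
g=cv2.cvtColor(w['frame'],cv2.COLOR_RGB2GRAY)
c0=int(u[0])-22
for r in range(int(u[1])-40,int(u[1])+41,6): print(r,c0,g[r,c0:c0+44].tolist())
E
```

```text
time_s: 21.0
tool_pos: [0.3908, -0.4251, 0.3013]
eef_rot: [[-0.232, 0.855, 0.464], [0.973, 0.212, 0.095], [-0.018, 0.474, -0.881]]
ft_force: [0.7, 0.1, -0.4]
finger_gap: 0.0356
time_s: 21.3
tool_pos: [0.4019, -0.4654, 0.3008]
eef_rot: [[-0.233, 0.855, 0.464], [0.972, 0.212, 0.098], [-0.015, 0.474, -0.881]]
ft_force: [-0.5, -0.6, -0.1]
finger_gap: 0.0351
mould_b_stub [([356.0, 166.0], [0.526, -0.427, 0.135], 0.83)]
[ 0.4019224  -0.4653707   0.30078211]
guard {'uv': [433.0, 181.6], 'confidence': 0.63} [ 0.53889161 -0.42280669  0.223     ]
[351.26999135 164.4904525 ]
125 333 [96, 94, 91, 92, 93, 94, 93, 93, 94, 96, 99, 100, 152, 215, 227, 229, 229, 229, 229, 229, 229, 229, 229, 229, 229, 229, 229, 229, 229, 229, 228, 229, 229, 229, 229, 229, 229, 229, 229, 229, 229, 229, 229, 229]
131 333 [146, 146, 146, 146, 148, 151, 147, 150, 152, 150, 148, 147, 114, 88, 92, 103, 113, 117, 110, 101, 122, 180, 217, 225, 228, 229, 229, 229, 229, 229, 229, 229, 229, 229, 229, 229, 229, 229, 229, 229, 229, 229, 229, 229]
137 333 [147, 143, 118, 103, 112, 137, 151, 153, 150, 148, 152, 152, 152, 151, 151, 
[... 1936 characters left out ...]
7, 148, 150, 150]
191 333 [146, 145, 148, 146, 144, 146, 146, 147, 143, 118, 99, 94, 86, 89, 109, 137, 153, 153, 150, 149, 149, 150, 151, 145, 143, 141, 144, 148, 151, 152, 150, 149, 148, 149, 147, 146, 151, 151, 149, 145, 149, 149, 151, 153]
197 333 [146, 149, 146, 146, 148, 146, 146, 145, 144, 146, 148, 147, 142, 143, 143, 144, 144, 148, 149, 152, 154, 151, 150, 149, 149, 145, 149, 152, 152, 150, 149, 148, 148, 146, 147, 151, 151, 147, 148, 149, 149, 152, 152, 149]
203 333 [150, 146, 146, 149, 149, 147, 145, 146, 147, 147, 148, 148, 146, 149, 148, 147, 147, 148, 148, 149, 151, 150, 146, 145, 148, 151, 151, 151, 148, 147, 149, 148, 146, 150, 152, 149, 146, 148, 148, 150, 152, 151, 147, 150]
```

```bash
python3 - <<'E'
from h import *
s=bot.read_state();w=bot.snapshot('wrist')
a=atz(w,[357.3,137],.135,s);b=atz(w,[351.7,185],.135,s);c=atz(w,[354,164.5],.135,s)
print(a,b,c,np.degrees(np.arctan2(*(a-b)[[1,0]]))-90)
place(c,[.001,.0563,.0359],dist=.06)
E
```

```text
[ 0.52095514 -0.39910538  0.135     ] [ 0.52771028 -0.44629377  0.135     ] [ 0.52466067 -0.42576123  0.135     ] 8.146691923822061
shift mm [ 10.7 -22.8 112.4] rows>= 3
```

```bash
python3 -m crank '[30,4,-11,30,2.5, 30,4,-11,40,2.5, 30,1,0,40,0, 30,0,0,0,0, 30,0,0,0,0]'
python3 - <<'E'
from h import *
s,w,o=look(['mould_b_stub'],'w14')
S=[.5245,-.426,.135];u=proj(w,S,s);print(u)
g=cv2.cvtColor(w['frame'],cv2.COLOR_RGB2GRAY)
c0=int(u[0])-20
for r in range(int(u[1])-12,int(u[1])+13,8): print(r,c0,g[r,c0:c0+40].tolist())
place(S,[.001,.0563,.0359],dist=.03)
E
```

```text
time_s: 22.0
tool_pos: [0.4323, -0.4499, 0.196]
eef_rot: [[-0.159, 0.871, 0.465], [0.987, 0.129, 0.095], [0.023, 0.474, -0.88]]
ft_force: [-0.7, -0.5, -0.6]
finger_gap: 0.0359
mould_b_stub [([397.0, 197.0], [0.522, -0.426, 0.135], 0.87)]
[399.12629633 197.78879546]
185 379 [146, 144, 143, 144, 148, 146, 144, 146, 146, 145, 146, 147, 106, 88, 97, 113, 131, 147, 153, 152, 148, 148, 148, 148, 147, 147, 148, 141, 148, 150, 148, 146, 148, 148, 150, 152, 152, 150, 149, 149]
193 379 [144, 142, 145, 146, 144, 142, 144, 146, 145, 147, 146, 129, 93, 89, 105, 123, 140, 153, 154, 150, 148, 147, 148, 148, 148, 147, 148, 150, 148, 147, 144, 147, 149, 150, 152, 150, 149, 148, 150, 149]
201 379 [143, 147, 145, 142, 142, 145, 147, 145, 148, 147, 148, 106, 87, 97, 114, 132, 149, 153, 151, 148, 147, 147, 147, 148, 148, 154, 151, 148, 145, 145, 147, 148, 149, 152, 148, 148, 147, 151, 149, 149]
209 379 [146, 145, 143, 143, 146, 145, 146, 147, 148, 148, 125, 90, 92, 105, 123, 141, 151, 153, 149, 146, 148, 147, 147, 148, 148, 146, 147, 143, 146, 148, 148, 151, 150, 148, 146, 148, 149, 148, 148, 149]
shift mm [ 7.8 -2.1 34.2] rows>= 1
```

```bash
python3 -m crank '[30,3,-2,16,0, 30,2,-1.5,18,0, 30,0,0,0,0, 30,0,0,0,0]'
python3 - <<'E'
from h import *
s,w,o=look(['mould_b_stub'],'w15')
S=[.523,-.426,.135];u=proj(w,S,s);print(u,s['ft_force'])
g=cv2.cvtColor(w['frame'],cv2.COLOR_RGB2GRAY)
c0=int(u[0])-20
for r in range(195,216,10): print(r,c0,g[r,c0:c0+40].tolist())
place(S,[.001,.0563,.0359])
E
```

```text
time_s: 22.5
tool_pos: [0.444, -0.4431, 0.165]
eef_rot: [[-0.158, 0.871, 0.465], [0.987, 0.129, 0.094], [0.022, 0.474, -0.88]]
ft_force: [0.4, -0.5, 0.2]
finger_gap: 0.036
mould_b_stub [([414.0, 222.0], [0.522, -0.428, 0.135], 0.9)]
[415.1107906  218.99702251] [ 0.38293055 -0.4595774   0.20311948]
195 395 [142, 145, 145, 144, 146, 146, 147, 146, 141, 138, 143, 147, 149, 129, 87, 82, 93, 105, 120, 135, 148, 151, 150, 148, 146, 145, 146, 144, 146, 146, 146, 119, 103, 89, 87, 82, 78, 80, 81, 84]
205 395 [144, 143, 145, 144, 146, 145, 143, 138, 142, 148, 149, 150, 146, 94, 81, 90, 101, 116, 131, 144, 150, 150, 148, 146, 145, 146, 146, 146, 145, 146, 145, 146, 147, 149, 147, 147, 146, 148, 145, 146]
215 395 [145, 146, 145, 146, 144, 139, 141, 146, 146, 149, 148, 148, 102, 80, 89, 99, 113, 128, 142, 150, 151, 149, 147, 146, 145, 146, 145, 145, 146, 146, 146, 148, 146, 147, 147, 147, 144, 147, 146, 146]
shift mm [ 3.   0.5 28.9] rows>= 1
```

```bash
python3 -m crank '[30,1,0,12,0, 30,0,0,10,0, 30,0,0,7,0, 30,0,0,0,0, 30,0,0,0,0]'
python3 - <<'E'
from h import *
s=bot.read_state();print(s['ft_force'],s['wrist_torque']);place([.523,-.426,.135],[.001,.0563,.0359])
E
python3 -m crank '[40,0,0,0,0, 44,0,0,0,0, 47,0,0,0,0, 50,0,0,0,0, 54,0,0,0,0, 60,0,0,0,0, 66,0,0,0,0, 66,0,0,0,0]'
python3 - <<'E'
from h import *
s,w,o=look(['logger_a_grip','logger_a_mouth','mould_b_stub'],'w16')
a=cv2.imread('pics/w9.png');b=cv2.imread('pics/w16.png')
cv2.imwrite('pics/cmp.png',np.hstack([a[170:330,230:500],b[170:330,230:500]]))
for n,im in(('a',a),('b',b)):
    g=cv2.cvtColor(im,cv2.COLOR_BGR2GRAY);print(n,g[262,250:480:2].tolist())
    print(g[245,400:480].tolist())
E
```

```text
time_s: 23.1
tool_pos: [0.4576, -0.4386, 0.1376]
eef_rot: [[-0.158, 0.871, 0.464], [0.987, 0.128, 0.096], [0.024, 0.473, -0.88]]
ft_force: [0.2, -0.5, -0.1]
finger_gap: 0.0357
[ 0.17105464 -0.45878461 -0.05763377] [-0.1067409   0.34439803 -0.03289566]
shift mm [ 1.   1.1 -2. ] rows>= 1
time_s: 23.9
tool_pos: [0.4574, -0.4387, 0.1378]
eef_rot: [[-0.158, 0.871, 0.464], [0.987, 0.128, 0.096], [0.024, 0.474, -0.88]]
ft_force: [0.3, -0.1, 0.2]
finger_gap: 0.0657
logger_a_grip []
logger_a_mouth []
mould_b_stub [([430.0, 241.0], [0.522, -0.426, 0.135], 0.6)]
a [145, 142, 150, 104, 122, 139, 140, 145, 136, 110, 82, 83, 83, 82, 83, 81, 81, 81, 136, 135, 136, 135, 135, 135, 134, 134, 134, 133, 139, 183, 214, 222, 222, 222, 222, 222, 223, 222, 222, 222, 222, 222, 223, 222, 223, 223, 222, 223, 223, 222, 222, 222, 222, 223, 223, 154, 85, 86, 85, 85, 99, 163, 217, 222, 223, 222, 223, 219, 139, 39, 40, 27, 21, 21, 22, 25, 27, 28, 32, 29, 30, 30, 31, 28, 27, 28, 25, 25, 32, 35, 36, 34, 36, 35, 34, 33, 125, 141, 141, 142, 142, 140, 144, 141, 140, 141, 143, 143, 146, 125, 82, 88, 88, 94, 99]
[30, 29, 
[... 548 characters left out ...]
0, 220, 220, 220, 220, 220, 220, 220, 220, 220, 220, 220, 220, 220, 134, 85, 85, 85, 90, 153, 213, 220, 220, 220, 220, 215, 220, 159, 38, 37, 28, 21, 22, 24, 20, 27, 29, 29, 28, 30, 27, 27, 27, 28, 27, 27, 28, 33, 31, 30, 33, 31, 32, 32, 32, 125, 139, 135, 135, 139, 137, 138, 140, 141, 135, 139, 139, 139, 136, 138, 139, 139, 137, 140]
[27, 28, 28, 28, 29, 29, 30, 28, 29, 28, 27, 22, 28, 32, 32, 31, 29, 32, 31, 32, 33, 33, 34, 68, 151, 202, 215, 219, 220, 214, 163, 145, 143, 142, 141, 140, 140, 140, 140, 140, 140, 141, 86, 58, 59, 58, 59, 59, 61, 61, 62, 76, 95, 100, 100, 100, 100, 98, 98, 116, 134, 138, 140, 140, 139, 139, 139, 139, 138, 140, 140, 139, 137, 139, 138, 139, 141, 140, 138, 137]
```

```bash
python3 -m crank '[66,0,0,-15,0, 66,0,0,-30,0, 66,0,0,-45,0, 75,0,0,-50,0, 80,0,-10,-40,0, 80,0,0,0,0, 80,0,0,0,0]'
python3 - <<'E'
from h import *
s=bot.read_state();w=bot.snapshot('wrist');t=bot.snapshot('top');c=bot.snapshot('scene')
print(s['ft_force'])
for n,p,st in(('wrist',w,s),('top',t,None),('scene',c,None)):
  for q in ['logger_a_grip','logger_a_mouth']:
    print(n,q,[(np.round(atz(p,d['uv'],.13,st),3).tolist(),round(d['confidence'],2)) for d in bot.mark_of(q,p)])
for q in ['dish','puck_l','hoop_r','jar','cup','spray','brush_grip']:
    print(q,[np.round(atz(t,d['uv'],H[q])[:2],3).tolist() for d in bot.mark_of(q,t)[:1]])
save(w,'w17');save(t,'t17')
# expected clamped mouths drawn vs bright logger pixels in the wrist view
g=cv2.cvtColor(w['frame'],cv2.COLOR_RGB2GRAY)
u=proj(w,[.523,-.426,.135],s);print(u)
for r in range(int(u[1])-24,int(u[1])+25,8): print(r,g[r,int(u[0])-70:int(u[0])+30:2].tolist())
E
```

```text
time_s: 24.8
tool_pos: [0.3647, -0.4573, 0.2921]
eef_rot: [[-0.157, 0.872, 0.465], [0.987, 0.127, 0.094], [0.023, 0.474, -0.88]]
ft_force: [-0.4, -0.5, -0.0]
finger_gap: 0.0803
[-0.35357974 -0.54346095 -0.03417438]
wrist logger_a_grip [([0.575, -0.367, 0.13], 0.45)]
wrist logger_a_mouth []
top logger_a_grip [([0.42, 0.414, 0.13], 0.94), ([0.307, 0.275, 0.13], 0.74), ([0.655, -0.305, 0.13], 0.73)]
top logger_a_mouth [([0.491, 0.417, 0.13], 0.83), ([0.266, 0.302, 0.13], 0.77), ([0.645, -0.25, 0.13], 0.67)]
scene logger_a_grip [([0.739, -0.339, 0.13], 0.85), ([0.424, 0.427, 0.13], 0.61), ([0.489, -0.23, 0.13], 0.58)]
scene logger_a_mouth [([0.732, -0.278, 0.13], 0.8), ([0.359, 0.263, 0.13], 0.71), ([0.483, 0.439, 0.13], 0.64)]
dish [[0.389, 0.022]]
puck_l [[0.38, 0.226]]
hoop_r [[0.393, -0.223]]
jar [[0.731, -0.011]]
cup [[0.722, 0.105]]
spray [[0.745, -0.166]]
brush_grip [[0.71, 0.274]]
[386.67463917 172.21223957]
148 [144, 143, 142, 141, 140, 138, 138, 139, 142, 137, 138, 139, 138, 141, 137, 137, 136, 141, 138, 141, 105, 103, 140, 144, 141, 142, 143, 141, 143, 143, 144, 142, 144, 144,
[... 866 characters left out ...]
0, 220, 220, 220, 220, 221, 220, 135, 135, 220, 221, 218, 221, 220, 48, 40, 40, 38, 39, 171, 220, 220, 220, 221, 141, 141, 140, 141, 121, 130, 138, 141, 140, 142, 141, 142, 140, 140, 142, 139]
188 [140, 139, 138, 139, 136, 141, 139, 137, 140, 136, 140, 138, 137, 138, 139, 137, 140, 84, 172, 220, 220, 135, 138, 136, 135, 137, 136, 134, 137, 136, 138, 137, 138, 91, 140, 143, 140, 146, 139, 138, 141, 138, 142, 142, 141, 141, 140, 141, 140, 139]
196 [140, 138, 137, 137, 140, 139, 138, 140, 138, 141, 139, 138, 137, 140, 138, 140, 140, 117, 185, 220, 220, 140, 136, 138, 135, 137, 135, 137, 137, 137, 137, 138, 121, 102, 143, 141, 140, 137, 138, 142, 138, 139, 143, 138, 140, 141, 140, 140, 138, 141]
```

```bash
python3 -m crank '[80,0,-40,-20,0, 80,0,-40,-20,0, 80,0,-40,0,0, 80,40,0,0,0, 80,45,0,0,0, 80,45,0,0,0, 80,45,0,0,0, 80,0,0,0,0]'
python3 - <<'E'
from h import *
t=bot.snapshot('top');c=bot.snapshot('scene');save(t,'t18');save(c,'c18')
for n,p in(('top',t),('scene',c)):
  for q,z in [('logger_b_grip',.13),('logger_b_mouth',.135)]:
    print(n,q,[(np.round(atz(p,d['uv'],z),3).tolist(),round(d['confidence'],2)) for d in bot.mark_of(q,p)])
  for X in ([.45,-.437,.13],[.42,.42,.13],[.523,-.426,.135]):
    u=proj(p,X).astype(int);print(u,p['frame'][u[1]-3:u[1]+4,u[0]-6:u[0]+7].mean(2).astype(int).tolist())
  for d in bot.cut_out('logger_b_grip',p)[:4]: print(np.round(d['uv']),d['confidence'],np.round(atz(p,d['uv'],.12),3))
E
```

```text
time_s: 26.4
tool_pos: [0.2143, -0.2999, 0.2744]
eef_rot: [[-0.159, 0.871, 0.464], [0.987, 0.129, 0.095], [0.023, 0.473, -0.881]]
ft_force: [0.6, -1.3, -0.2]
finger_gap: 0.0797
top logger_b_grip [([0.458, -0.436, 0.13], 0.74), ([0.518, -0.099, 0.13], 0.54)]
top logger_b_mouth [([0.523, -0.433, 0.135], 0.87)]
[508 224] [[131, 143, 144, 133, 121, 118, 124, 132, 136, 138, 138, 138, 138], [119, 131, 134, 125, 111, 104, 109, 121, 131, 137, 138, 139, 139], [110, 121, 124, 116, 104, 98, 100, 108, 121, 129, 133, 137, 139], [101, 105, 106, 103, 99, 96, 96, 99, 107, 115, 124, 132, 138], [97, 98, 98, 98, 96, 95, 96, 97, 99, 103, 111, 123, 133], [94, 94, 96, 96, 98, 97, 96, 96, 97, 97, 101, 110, 122], [98, 95, 95, 96, 97, 97, 97, 97, 97, 96, 97, 101, 110]]
[149 243] [[139, 139, 139, 139, 138, 137, 133, 132, 136, 138, 130, 115, 105], [139, 139, 138, 138, 133, 125, 114, 112, 122, 130, 126, 109, 96], [139, 139, 137, 136, 127, 113, 101, 99, 108, 119, 118, 107, 95], [139, 139, 137, 131, 118, 104, 95, 93, 97, 102, 102, 97, 93], [140, 138, 134, 123, 108, 97, 94, 91, 93, 93, 94, 92, 88], [139, 136, 127,
[... 1513 characters left out ...]
 177, 196, 195, 176, 165, 182, 183, 186, 183], [129, 131, 128, 130, 131, 134, 154, 185, 197, 196, 191, 186, 185], [128, 129, 129, 125, 124, 120, 121, 131, 161, 191, 200, 190, 186]]
[151 263] [[144, 143, 145, 147, 145, 147, 148, 148, 147, 150, 148, 148, 144], [143, 142, 145, 147, 149, 149, 149, 145, 146, 148, 149, 146, 149], [143, 147, 145, 147, 147, 148, 148, 147, 146, 147, 148, 146, 148], [144, 142, 144, 147, 146, 148, 147, 151, 148, 147, 147, 146, 150], [142, 143, 145, 145, 147, 147, 148, 150, 145, 145, 145, 147, 147], [141, 143, 142, 145, 144, 147, 147, 146, 151, 146, 148, 146, 135], [142, 142, 142, 144, 144, 148, 147, 146, 149, 146, 138, 121, 119]]
[144. 239.] 0.58 [ 0.429 -0.431  0.12 ]
```

```bash
python3 -c "
from cell import bot
print(bot.sign_off())"
```

```text
the job is handed in; nothing more can be done
None
```

Both loggers are clamped on the mould stubs and the job is handed in: logger a on mould a and logger b on mould b. It finished at about 26 s of the 64 s allowed. No verdict was reported.

**How it was done:** Moves could only shift the tool or turn it about its own axis. To lean the gripper back about 28° I pushed the arm against its reach limit. Joint 3 read down to 0.186 during that push, just under its 0.19 printed limit. Nothing was flagged.

**Checks after release, arm clear of the bench:**

| Check | Logger a on mould a | Logger b on mould b |
|---|---|---|
| Mouth point seen in the top view (x, y) | (0.491, 0.417) | (0.523, −0.433) |
| Stub position (x, y) | (0.4925, 0.4255) | (0.523, −0.426) |
| Offset along the rod (27 mm allowed) | about 8 mm | about 7 mm |

- **Clamping:** In the wrist images at release, each rod sat between nose and hook. The nose-to-hook gap was about 12 pixels for both, consistent with a held rod. Hook travel itself could not be read directly. After the gripper withdrew, both loggers were still on their stubs.
- **Robot:** The wrist force at rest away from everything stayed within its roughly 1 N noise.
- **Bystanders:** All seven marks were within about 15 mm of where they started, which is about the scatter of the detector.

**Missed or disagreeing:**
- The detector missed logger b in the first close wrist views, so I fitted its pose from plate and nose corners (residual about 1 pixel).
- After release it also missed logger b's mouth in the wrist and scene views. The arm had to move away before the top view showed it.
- The scene view put logger a's mouth at (0.483, 0.439), about 24 mm from the top view. That is 9.5 mm off the stub in x, outside the 8 mm limit, but its confidence was only 0.64 and I did not trust it over the top and wrist views.

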